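# Click the sowing row bar into the notch at the red tab

### The arm

A 6-joint arm with a two-finger parallel gripper is mounted at the origin on the work surface. World frame = base frame: x ahead of the robot, y to its left, z up, the work surface at z = 0. Lengths are in m, angles in rad, forces in N, time in s.
With the tool pointing down it reaches from about 0.3 to 0.95 m from the base axis. Payload 3.1 kg.
Tool frame: the origin (TCP) lies at the very end of the fingers, on their centre line; the grasp point (between the pads) lies 19 mm behind it (r.hold_point_z is the distance from the TCP to the grasp point, in m); z points along the fingers, y is the line along which they close (so a half turn about z gives the same grasp; the last joint's range is limited). The gripper opens to 85 mm and grips with 20 to 120 N. Pads are 22 mm wide; open, the fingers measure 114 mm over their backs; the gripper's body (76 mm by 85 mm) begins 54 mm behind the grasp point. The pads swing forward as they close: fully open they stand 13 mm farther back than shut.
Start: joints at [1.09, 0.308, 1.634, -0, 1.2, -0.07], TCP at [0.25, 0.573, 0.231] pointing down, gripper open.
Joint ranges: [-3.06, 3.06], [-0.79, 1.96], [0.05, 2.63], [-1.19, 4.34], [0.05, 2.64], [-2.94, 2.94]. Speed limits (rad/s): [2.79, 2.79, 3.14, 3.14, 3.14, 3.14].

### API

Orientations are given as a unit quaternion [x, y, z, w].
In Python, from plant import r, eyes gives the robot as it stands.
- The arm moves only by the tool send_rows, never from a script. Its argument "steps" is a list that holds one entry, the list of rows, each a list of 5 numbers: the opening, from 0 (shut) to 1 (fully open), then the shift along the tool's x, y, z in cm, then the turn about the tool's z in degrees. In form: [[[grip, x, y, z, spin], ...]]. A call has 1 to 12 rows; each row is the pose to reach, as a shift and turn from the pose commanded when the call began, along the tool's axes at that moment; what a row does not reach only later rows make up. A row lasts 1/8 s, in which the tool goes at most 62.5 mm and 10.7 degrees, less where a joint would pass 70% of its speed; a pose out of reach is approached as far as the arm can. A call with a gripper value outside its range is refused whole. The fingers move at their own pace and stop on an object; "force" is the grip in N (left out, the last holds). Time passes only in rows, so rows that repeat a pose let the fingers close. It gives the time, the measured TCP pose, the force, the opening and the grip force at its end, in the units of the state.
- r.read_state(): the state, without advancing time (a new reading comes with each control period).
- eyes.snapshot(name): name is "scene" or "top" or "wrist"; returns (picture, depth): 400x640x3 uint8, blue, green, red; 400x640 float32, m along the optical axis (not along the pixel's ray), 0 where there is no reading.
- eyes.camera_model(name): a dict with "mtx" (3x3 intrinsics, pixels), "extrinsics" (4x4, takes a point from world to camera coordinates); the wrist camera has in their place "mount" (4x4, takes a point from camera to tool coordinates, whose origin is the TCP and whose axes are the flange's). Camera axes: x right, y down, z forward; pixel columns grow to the right and rows downward; lengths in m; the calibration is good to about 2 mm. The wrist camera is an equidistant fisheye: a pixel r from the principal point sees the ray r / f radians off the axis. A picture is of the moment at which its call begins: read the wrist's pose just before it. camera_model takes no time and is no camera call.
- r.sign_off(): hands the job in; it is judged then, once.
The state is a dict: "t": time; "q": joint angles; "joint_vel": joint speeds; "joint_efforts": joint torques, N m; "tool_pos": TCP position; "orientation": TCP orientation; "force": force on the tool from outside, world axes, zero at the start; "moment": the same for the moment, N m; "opening": finger opening in m; "grip_force": force on a finger pad.
Only numpy, scipy, OpenCV 4.12 (cv2) and the standard library are available. Lean on these libraries where they do the work, as an engineer would, in place of code of your own. Each camera call takes 0.05 s, during which the arm holds its last target. There are 200 camera calls.

### The job

With your fingertips, push the orange row bar along its rail over the blue seed tray until it clicks into the notch beside the red tab, and leave it seated there; the rows beyond the red tab are already sown, so do not run on past that notch. Only push the bar from behind: do not pinch it between the fingers. Leave the jug, torch and hand fork where they are and take the hand away at the end.

Things in the scene. Friction and masses are not known exactly. Their poses are not given: they have to be found in the camera images.
- sowing_board: Wooden plant tray, 290 (x) x 340 (y) mm, screwed to the bench, turned up to 0.35 rad. Origin: centre of its underside on the bench; z up, x away from the robot, y along the rail, in the direction in which the bar is pushed. A steel spring clip at its +y end reaches 72 mm above the bench (x -60 to -10 mm, y 146 to 187 mm).
- seed_tray: Blue seed tray, fixed in the board: 180 (x) x 300 (y) x 38 mm, rim 50 mm above the bench, walls 4 mm, 6 rows along y at 50 mm pitch. Origin: centre of its underside, at board x = -38, y = 0, z = 12 mm.
- rail: Aluminium rail, fixed along the board's y, 16 mm wide, from board y = -140 to +150 mm, its top 52 mm above the bench. Three notches, seen as dark V-shaped gaps 13 mm long, at board y = -25, +25 and +75 mm; a coloured tab lies beside each. Origin: at board x = 85, y = 0, z = 42 mm.
- row_bar (a joint): Travel of the orange bar along board +y, m: its middle is at board y = value - 0.115; end stop 0.240. Notches at 0.090, 0.140, 0.190; it starts at 0 to 0.050, before them all. Sliding takes 1 to 3 N. Some 5 to 7 mm before a notch's middle the force falls to nothing and the bar jumps ahead and centres itself. Pushing on out of a notch takes 8 to 12 N: force it through those before the wanted one.
- bar_mark (a point): Top of the row bar's carriage over the rail (board x = 85 mm), 96 mm above the bench, at mid-thickness. The bar is a stiff orange blade across the seed tray along board x, from x = -125 to +65 mm, 16 mm thick along y, 60 to 96 mm above the bench, and a carriage, x = 63 to 107 mm, 26 mm thick along y, 53 to 87 mm above the bench. It may be pushed anywhere; it cannot twist.
- push_side: The half of the blade and carriage on the -y side; the blade half is 8 mm thick and its -y face is the one to push. Origin at the rail's top, 52 mm above the bench, at the middle of the bar's thickness over the rail.
- far_side: The other half of the blade and carriage, on the +y side, same origin, fixed to push_side. Pressing on both halves at once is pinching.
- plunger (a joint): Height of the bar's spring plunger, m: about -0.0005 when riding on the rail's top, about -0.0037 when dropped into a notch.
- tab_red: Red flat plastic tab, 24 (x) x 18 (y) x 5 mm, fixed on the board's far ledge at board x = 129 mm, its underside 42 mm above the bench (origin there, in its middle). Its axes are the board's; its y is that of the middle of the wanted notch. Which of the three notches it marks varies.
- tab_white: White tab of the same size at another notch; not wanted.
- tab_green: Green tab of the same size at another notch; not wanted.
- jug: Stainless steel measuring jug, 104 mm wide, 120 mm high, loose, upright beyond the board's +y end. Origin: centre of its underside; handle to its +y (85 mm out), small spout to -y.
- torch: Yellow plastic torch lying on the bench off the board's -y end, 145 mm long along its x, 48 mm high, black press button on top; loose. Origin: under its middle.
- garden_fork: Steel three-tined hand fork with wooden handle lying on the bench between board and robot, 275 mm long along its x (tines to +x), 66 mm wide, 22 mm high; loose. Origin: under its middle.
Not all that is in view belongs to the job. There is more than one size of the jug; the one meant has the size given above.

How it is judged:
By the outcome, as a careful person would: the job done as asked, in the order asked, and still so for the second after the job is handed in, with the robot touching nothing.
It also fails if it takes over 45 s, if anything falls off the work surface, if the arm or the gripper's body presses on something with over 40 N, if the wrist force passes 120 N, or if a joint passes its speed limit or range.

## Working session

There is one attempt and no reset: what is moved stays moved. The work goes in short steps, Python scripts to look and compute and a tool call to move; the robot and the scene stay as the last step left them, time stands still between calls to the robot, and variables do not carry over. Pictures are saved under pics/ and viewed, at most 10 in all, crops included, and the job is handed in when it is done.

Besides the shell and the picture viewer there is one more tool, called by a JSON object that holds its "method" and its "body", one argument or row to a line. send_rows: Moves the arm, as the interface text tells. Its arguments: {"type":"object","properties":{"steps":{"type":"array"},"force":{"type":"number"}},"required":["steps"]}

```bash
mkdir -p pics; cat > h.py <<'E'
import numpy as np, cv2
from plant import r, eyes
def cam(n):
    m=eyes.camera_model(n); return np.array(m["mtx"]),np.array(m["extrinsics"])
def ray(n,uv,z):
    K,E=cam(n); R,t=E[:3,:3],E[:3,3]; c=-R.T@t
    d=R.T@np.linalg.inv(K)@np.array([uv[0],uv[1],1.]); return c+d*(z-c[2])/d[2]
def dep(n,uv,d):
    K,E=cam(n); p=np.linalg.inv(K)@np.array([uv[0],uv[1],1.])*d; return E[:3,:3].T@(p-E[:3,3])
E
python3 - <<'E'
from h import *
for n in("top","scene"):
    p,d=eyes.snapshot(n); cv2.imwrite(f"pics/{n}0.png",p); np.save(f"{n}0.npy",d)
s=r.read_state(); print({k:np.round(s[k],3) for k in("t","q","tool_pos","orientation","force","opening")})
E
```

```text
{'t': np.float64(0.1), 'q': array([ 1.09 ,  0.309,  1.635,  0.   ,  1.2  , -0.07 ]), 'tool_pos': array([0.249, 0.572, 0.23 ]), 'orientation': array([ 0.204,  0.979, -0.001, -0.   ]), 'force': array([-0.27 ,  0.054, -0.099]), 'opening': np.float64(0.086)}
```

View pics/top0.png

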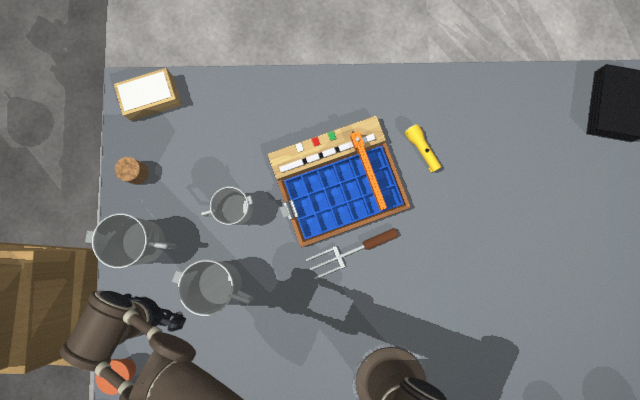

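View pics/scene0.png

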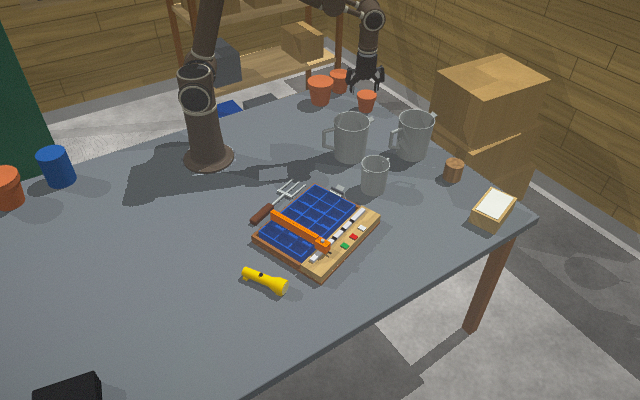

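The top view shows the red tab near (316,141), white at (299,147), green at (332,135), plus a further white patch at (371,138). The bar runs from (355,135) to (383,208). There are three jugs, at (230,205), (120,240) and (207,287). The small one, just past the board's +y end (left in the image), fits the 104 mm size. Next I'll measure these and confirm with a crop.

```bash
python3 - <<'E'
from h import *
p=cv2.imread("pics/top0.png"); d=np.load("top0.npy")
cv2.imwrite("pics/crop1.png",cv2.resize(p[105:255,190:450],None,fx=3,fy=3,interpolation=cv2.INTER_CUBIC))
hsv=cv2.cvtColor(p,cv2.COLOR_BGR2HSV); roi=np.zeros(p.shape[:2],np.uint8); roi[100:260,260:450]=1
def blobs(name,lo,hi,z,amin=8):
    m=cv2.inRange(hsv,np.array(lo),np.array(hi))*roi
    cs,_=cv2.findContours(m,cv2.RETR_EXTERNAL,cv2.CHAIN_APPROX_NONE)
    for c in cs:
        if cv2.contourArea(c)<amin: continue
        mm=np.zeros_like(m); cv2.drawContours(mm,[c],-1,255,-1); y,x=np.nonzero(mm&m)
        (cx,cy),wh,a=cv2.minAreaRect(c); dz=np.median(d[y,x])
        box=[ray("top",q,z)[:2].round(4).tolist() for q in cv2.boxPoints(((cx,cy),wh,a))]
        print(name,(x.mean().round(1),y.mean().round(1)),len(x),"plane",ray("top",(x.mean(),y.mean()),z).round(4),"depthz",dep("top",(x.mean(),y.mean()),dz)[2].round(3),box if len(x)>150 else "")
blobs("red",(0,150,100),(5,255,255),.047); blobs("red2",(172,150,100),(180,255,255),.047)
blobs("green",(45,120,60),(80,255,255),.047); blobs("white",(0,0,200),(180,40,255),.047)
blobs("orange",(6,170,120),(16,255,255),.096,40); blobs("blue",(105,150,60),(125,255,255),.05,1500)
blobs("yellow",(22,150,100),(35,255,255),.03,40)
E
```

```text
red (np.float64(315.4), np.float64(141.1)) 44 plane [0.6951 0.203  0.047 ] depthz 0.048 
green (np.float64(331.6), np.float64(135.6)) 37 plane [0.7104 0.1555 0.047 ] depthz 0.047 
white (np.float64(340.7), np.float64(252.3)) 113 plane [0.3718 0.1362 0.047 ] depthz 0.014 
white (np.float64(293.5), np.float64(208.2)) 30 plane [0.4999 0.2687 0.047 ] depthz 0.055 
white (np.float64(290.7), np.float64(165.2)) 137 plane [0.6252 0.2754 0.047 ] depthz 0.051 
white (np.float64(312.1), np.float64(157.5)) 71 plane [0.6468 0.2132 0.047 ] depthz 0.052 
white (np.float64(328.3), np.float64(151.8)) 71 plane [0.6627 0.1661 0.047 ] depthz 0.052 
white (np.float64(299.0), np.float64(146.9)) 48 plane [0.6786 0.2509 0.047 ] depthz 0.046 
white (np.float64(345.3), np.float64(145.8)) 77 plane [0.6796 0.1162 0.047 ] depthz 0.052 
white (np.float64(370.2), np.float64(137.1)) 46 plane [0.7042 0.0433 0.047 ] depthz 0.052 
orange (np.float64(367.3), np.float64(167.7)) 490 plane [0.605  0.0588 0.096 ] depthz 0.094 [[0.7019, 0.107], [0.711, 0.0798], [0.4931, 0.0116], [0.4844, 0.0383]]
blue (np.float64(340.7), np.float64(193.1)) 5896 plane [0.5408 0.1328 0.05  ] depthz 0.019 [[0.5809, 0.2962], [0.6791, 0.0096], [0.5068, -0.0454], [0.4113, 0.2381]]
yellow (np.float64(422.4), np.float64(146.6)) 587 plane [ 0.6773 -0.1117  0.03  ] depthz 0.038 [[0.7223, -0.0579], [0.7482, -0.0978], [0.6242, -0.1731], [0.5988, -0.1334]]
```

View pics/crop1.png

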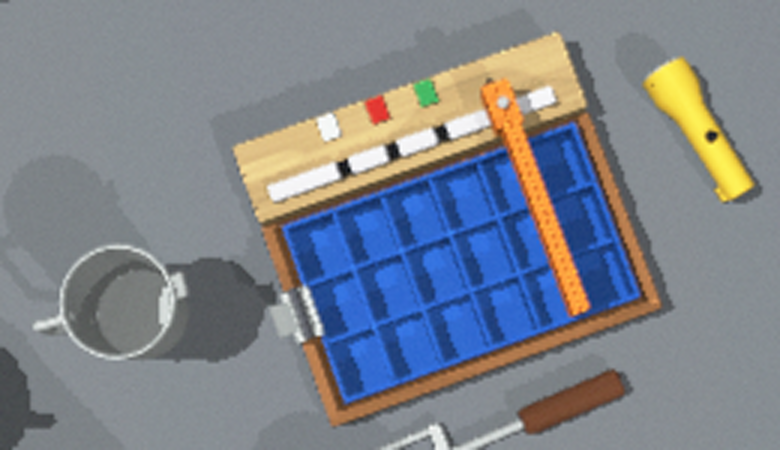

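The crop confirms one red tab, at crop (377,109) and full (315,141). It sits between white (299,147) and green (332,135) at about 50 mm spacing, beside the middle notch. The patch at (371,138) is bare rail, at 52 mm height. So the target is value 0.140, i.e. board y = +25 mm.

- **Board:** yaw is about 0.322 rad and the origin about (0.581, 0.1385).
- **Bar:** board y is about -0.083, i.e. value about 0.032, which is within the 0 to 0.050 start range.

I'll go above a spot behind the bar with the fingers shut, turned +48°.

{"method": "send_rows", "body": {
  "steps": [
    [[0, -3, -2, -4, 0], [0, -8, -5.1, -4, 8], [0, -13.3, -8.5, -4, 16], [0, -18.6, -11.9, -4, 24], [0, -23.9, -15.3, -4, 32], [0, -29.2, -18.7, -4, 40], [0, -34.5, -22.1, -4, 48], [0, -39.8, -25.5, -4, 48], [0, -45.1, -28.9, -4, 48], [0, -50.4, -32.3, -4, 48], [0, -56.4, -36.2, -4, 48], [0, -56.4, -36.2, -4, 48]]
  ],
  "force": 40
}}

```text
t: 1.6
tool_pos: [0.6234, 0.0122, 0.2704]
orientation: [0.586, 0.81, -0.0, 0.0]
force: [-0.8, -0.6, -1.2]
opening: 0.0
grip_force: 0.0
```

```bash
cat >> h.py <<'E'
ex=np.array([.9489,.3156]); ey=np.array([-.3156,.9489]); O=np.array([.6951,.203])-.129*ex-.025*ey
def bd(p): q=np.array(p)[:2]-O; return np.array([q@ex,q@ey])
def show():
    from scipy.spatial.transform import Rotation as Ro
    s=r.read_state(); R=Ro.from_quat(s["orientation"]).as_matrix(); b=bd(s["tool_pos"]); f=np.array(s["force"])
    print("t",round(float(s["t"]),2),"board",b.round(4),"z",round(float(s["tool_pos"][2]),4),"Fx,y,z board",(f[:2]@ex).round(2),(f[:2]@ey).round(2),f[2].round(2),"toolx.ey,ex",(R[:2,0]@ey).round(4),(R[:2,0]@ex).round(4),"tilt",R[:2,2].round(3),"open",round(float(s["opening"]),4))
E
python3 -c "
from h import *
show()"
```

```text
t 1.6 board [ 0.0007 -0.1334] z 0.2704 Fx,y,z board -0.95 -0.31 -1.19 toolx.ey,ex 1.0 0.0032 tilt [-0.    -0.001] open 0.0
```

{"method": "send_rows", "body": {
  "steps": [
    [[0, 0, 0, 5, 0], [0, 0, 0, 11, 0], [0, 0, 0, 16, 0], [0, 0, 0, 19, 0], [0, 0, 0, 19.8, 0], [0, 0, 0, 19.8, 0], [0, 0, 0, 19.8, 0]]
  ]
}}

```text
t: 2.48
tool_pos: [0.6238, 0.0161, 0.0754]
orientation: [0.584, 0.811, 0.001, 0.002]
force: [-0.6, -0.4, 0.9]
opening: -0.0001
grip_force: 0.0
```

```bash
python3 -c "
from h import *
show()
p,d=eyes.snapshot('scene'); cv2.imwrite('pics/s1.png',cv2.resize(p[150:300,210:420],None,fx=3.5,fy=3.5,interpolation=cv2.INTER_CUBIC))"
```

```text
t 2.48 board [ 0.0023 -0.1299] z 0.0754 Fx,y,z board -0.7 -0.22 0.9 toolx.ey,ex 1.0 -0.0014 tilt [ 0.004 -0.   ] open -0.0001
```

View pics/s1.png

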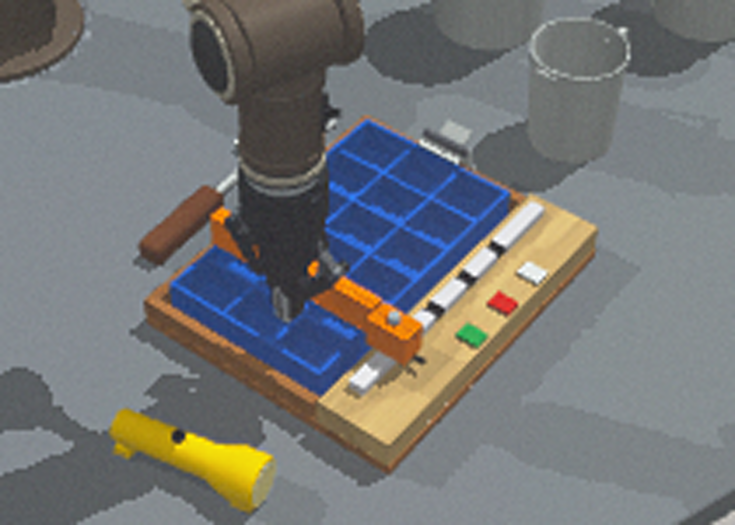

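The fingers are shut behind the bar (push side), over the tray, clear of the torch and fork. Advancing slowly to make contact.

{"method": "send_rows", "body": {
  "steps": [
    [[0, 1, 0, 0, 0], [0, 2, 0, 0, 0], [0, 2.5, 0, 0, 0], [0, 3, 0, 0, 0], [0, 3.5, 0, 0, 0], [0, 4, 0, 0, 0], [0, 4.5, 0, 0, 0], [0, 4.5, 0, 0, 0]]
  ]
}}

```text
t: 3.52
tool_pos: [0.6075, 0.0599, 0.073]
orientation: [0.585, 0.811, 0.001, -0.001]
force: [0.8, 0.5, 1.6]
opening: 0.0
grip_force: 0.1
```

```bash
cat >> h.py <<'E'
def bar():
    p,d=eyes.snapshot("top"); h=cv2.cvtColor(p,cv2.COLOR_BGR2HSV); m=cv2.inRange(h,(6,170,120),(16,255,255)); m[:100]=0;m[260:]=0;m[:,:260]=0;m[:,450:]=0
    y,x=np.nonzero(m); P=np.array([bd(ray("top",q,.096)) for q in zip(x,y)]); 
    for lo,hi in((-.11,-.07),(-.07,-.02),(.03,.06),(.065,.107)):
        k=(P[:,0]>lo)&(P[:,0]<hi)
        if k.sum()>8: print("bar x",lo,hi,"n",k.sum(),"y mid",np.median(P[k,1]).round(4),"value",(np.median(P[k,1])+.115).round(4))
E
python3 -c "
from h import *
show(); bar()"
```

```text
t 3.52 board [ 0.0008 -0.0831] z 0.073 Fx,y,z board 0.92 0.23 1.64 toolx.ey,ex 1.0 -0.0005 tilt [-0.     0.002] open 0.0
bar x 0.065 0.107 n 62 y mid -0.0537 value 0.0613
```

{"method": "send_rows", "body": {
  "steps": [
    [[0, 0.4, 0, 0, 0], [0, 0.8, 0, 0, 0], [0, 1.2, 0, 0, 0], [0, 1.5, 0, 0, 0], [0, 1.5, 0, 0, 0]]
  ]
}}

```text
t: 4.2
tool_pos: [0.6026, 0.0738, 0.0732]
orientation: [0.585, 0.811, 0.0, -0.001]
force: [-0.1, 0.1, 0.9]
opening: -0.0001
grip_force: 0.1
```

```bash
python3 -c "
from h import *
show(); bar()"
```

```text
t 4.2 board [ 0.0004 -0.0684] z 0.0732 Fx,y,z board -0.04 0.16 0.95 toolx.ey,ex 1.0 -0.0007 tilt [-0.001  0.001] open -0.0001
bar x 0.065 0.107 n 52 y mid -0.0384 value 0.0766
```

{"method": "send_rows", "body": {
  "steps": [
    [[0, 0.3, 0, 0, 0], [0, 0.6, 0, 0, 0], [0, 0.9, 0, 0, 0], [0, 0.9, 0, 0, 0]]
  ]
}}

```text
t: 4.75
tool_pos: [0.5999, 0.0822, 0.0733]
orientation: [0.585, 0.811, 0.0, -0.001]
force: [1.1, -0.7, 0.6]
opening: -0.0001
grip_force: 0.2
```

```bash
python3 -c "
from h import *
show(); bar()"
```

```text
t 4.75 board [ 0.0006 -0.0596] z 0.0733 Fx,y,z board 0.83 -0.96 0.63 toolx.ey,ex 1.0 -0.0007 tilt [-0.001  0.001] open -0.0001
bar x 0.065 0.107 n 39 y mid -0.0284 value 0.0866
```

{"method": "send_rows", "body": {
  "steps": [
    [[0, 0.2, 0, 0, 0], [0, 0.4, 0, 0, 0], [0, 0.5, 0, 0, 0], [0, 0.5, 0, 0, 0]]
  ]
}}

```text
t: 5.3
tool_pos: [0.5986, 0.0864, 0.0733]
orientation: [0.585, 0.811, 0.0, -0.0]
force: [-0.6, -1.9, -0.0]
opening: 0.0
grip_force: 0.7
```

```bash
python3 -c "
from h import *
show(); bar()
p,d=eyes.snapshot('scene'); cv2.imwrite('pics/s2.png',cv2.resize(p[170:290,260:420],None,fx=5,fy=5,interpolation=cv2.INTER_CUBIC))"
```

```text
t 5.3 board [ 0.0007 -0.0552] z 0.0733 Fx,y,z board -1.13 -1.59 -0.03 toolx.ey,ex 1.0 -0.0009 tilt [-0.     0.001] open 0.0
bar x 0.065 0.107 n 27 y mid -0.0236 value 0.0914
```

View pics/s2.png

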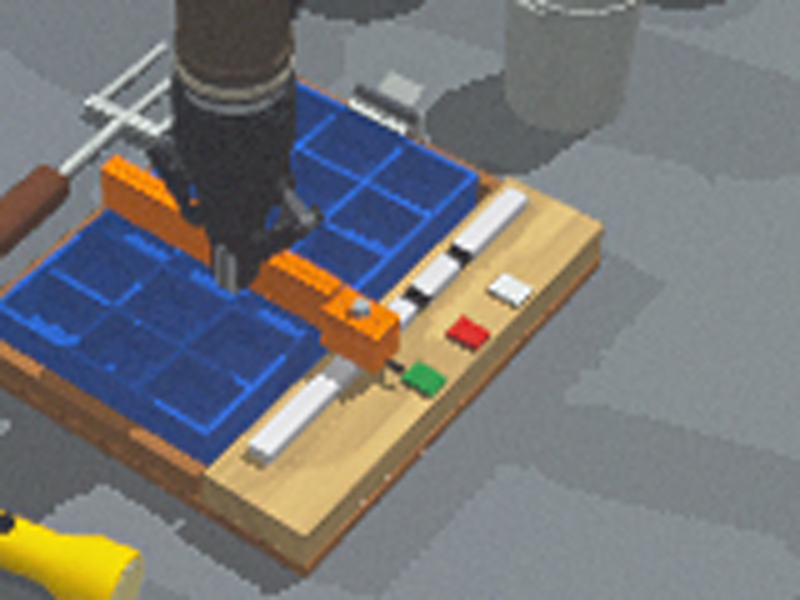

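The scene view shows the bar at the green notch, with the carriage at about (358,330) beside the green tab (423,380). The fingers are behind the bar and the force is starting to build. Pushing through in small steps.

{"method": "send_rows", "body": {
  "steps": [
    [[0, 0.1, 0, 0, 0], [0, 0.2, 0, 0, 0], [0, 0.3, 0, 0, 0], [0, 0.3, 0, 0, 0]]
  ]
}}

```text
t: 5.9
tool_pos: [0.5975, 0.0896, 0.0732]
orientation: [0.585, 0.811, 0.0, -0.0]
force: [0.4, -0.3, 0.5]
opening: -0.0002
grip_force: 0.1
```

```bash
cat >> h.py <<'E'
def bars():
    p,d=eyes.snapshot("scene"); h=cv2.cvtColor(p,cv2.COLOR_BGR2HSV); m=cv2.inRange(h,(4,150,60),(18,255,255)); m[:170]=0;m[290:]=0;m[:,:230]=0;m[:,420:]=0
    y,x=np.nonzero(m&((d>0)*255).astype(np.uint8)); P=np.array([dep("scene",q,d[q[1],q[0]]) for q in zip(x,y)])
    B=np.array([bd(a) for a in P]); k=(B[:,0]>.065)&(B[:,0]<.107)&(P[:,2]>.08)&(P[:,2]<.1)
    print("scene carriage n",k.sum(),"y mean",B[k,1].mean().round(4),"range",np.percentile(B[k,1],[5,95]).round(4),"value",(B[k,1].mean()+.115).round(4))
E
python3 -c "
from h import *
show(); bar(); bars()"
```

```text
t 5.9 board [ 0.0006 -0.0518] z 0.0732 Fx,y,z board 0.28 -0.45 0.49 toolx.ey,ex 1.0 -0.0006 tilt [-0.     0.001] open -0.0002
bar x 0.065 0.107 n 21 y mid -0.02 value 0.095
scene carriage n 79 y mean -0.0372 range [-0.0472 -0.0233] value 0.0778
```

{"method": "send_rows", "body": {
  "steps": [
    [[0, 0.1, 0, 0, 0], [0, 0.2, 0, 0, 0], [0, 0.3, 0, 0, 0], [0, 0.4, 0, 0, 0], [0, 0.4, 0, 0, 0]]
  ]
}}

```text
t: 6.62
tool_pos: [0.5964, 0.0929, 0.0733]
orientation: [0.584, 0.811, 0.0, -0.0]
force: [0.6, -0.4, -0.2]
opening: 0.0002
grip_force: 0.0
```

```bash
python3 -c "
from h import *
show(); bars()"
```

```text
t 6.62 board [ 0.0006 -0.0483] z 0.0733 Fx,y,z board 0.46 -0.6 -0.17 toolx.ey,ex 1.0 -0.0013 tilt [-0.  0.] open 0.0002
scene carriage n 79 y mean -0.0298 range [-0.0419 -0.0151] value 0.0852
```

{"method": "send_rows", "body": {
  "steps": [
    [[0, 0.1, 0, 0, 0], [0, 0.2, 0, 0, 0], [0, 0.3, 0, 0, 0], [0, 0.4, 0, 0, 0], [0, 0.5, 0, 0, 0], [0, 0.5, 0, 0, 0]]
  ]
}}

```text
t: 7.42
tool_pos: [0.5952, 0.0965, 0.0733]
orientation: [0.584, 0.812, -0.0, 0.001]
force: [1.6, -5.5, -1.0]
opening: 0.0003
grip_force: 2.5
```

```bash
python3 -c "
from h import *
show(); bars()"
```

```text
t 7.42 board [ 0.0006 -0.0445] z 0.0733 Fx,y,z board -0.19 -5.73 -1.04 toolx.ey,ex 1.0 -0.0016 tilt [ 0.001 -0.002] open 0.0003
scene carriage n 79 y mean -0.0302 range [-0.0423 -0.017 ] value 0.0848
```

It is seated in the first (green) notch, held at 5.7 N, which calibrates the contact: TCP y = bar y - 0.0195. The red notch's jump should come at TCP y of about -0.002 to +0.001. Pushing through now.

{"method": "send_rows", "body": {
  "steps": [
    [[0, 0.15, 0, 0, 0], [0, 0.3, 0, 0, 0], [0, 0.45, 0, 0, 0], [0, 0.6, 0, 0, 0], [0, 0.75, 0, 0, 0], [0, 0.9, 0, 0, 0], [0, 1.05, 0, 0, 0], [0, 1.2, 0, 0, 0], [0, 1.35, 0, 0, 0], [0, 1.5, 0, 0, 0], [0, 1.5, 0, 0, 0]]
  ]
}}

```text
t: 8.85
tool_pos: [0.5898, 0.1125, 0.0732]
orientation: [0.585, 0.811, 0.0, -0.001]
force: [0.3, -0.4, 0.3]
opening: 0.0001
grip_force: 0.3
```

```bash
python3 -c "
from h import *
show(); bars()"
```

```text
t 8.85 board [ 0.0005 -0.0277] z 0.0732 Fx,y,z board 0.15 -0.52 0.35 toolx.ey,ex 1.0 -0.0007 tilt [-0.001  0.001] open 0.0001
scene carriage n 81 y mean -0.0134 range [-0.0239  0.0019] value 0.1016
```

{"method": "send_rows", "body": {
  "steps": [
    [[0, 0.3, 0, 0, 0], [0, 0.6, 0, 0, 0], [0, 0.9, 0, 0, 0], [0, 1.2, 0, 0, 0], [0, 1.5, 0, 0, 0], [0, 1.7, 0, 0, 0], [0, 1.9, 0, 0, 0], [0, 2.0, 0, 0, 0], [0, 2.0, 0, 0, 0]]
  ]
}}

```text
t: 10.02
tool_pos: [0.5835, 0.1312, 0.0732]
orientation: [0.585, 0.811, 0.0, -0.001]
force: [-0.0, -1.0, -1.0]
opening: 0.0003
grip_force: 0.5
```

```bash
python3 -c "
from h import *
show(); bars()"
```

```text
t 10.03 board [ 0.0005 -0.0079] z 0.0732 Fx,y,z board -0.34 -0.96 -1.02 toolx.ey,ex 1.0 -0.0007 tilt [-0.001  0.001] open 0.0003
scene carriage n 82 y mean 0.0063 range [-0.004   0.0206] value 0.1213
```

{"method": "send_rows", "body": {
  "steps": [
    [[0, 0.15, 0, 0, 0], [0, 0.3, 0, 0, 0], [0, 0.45, 0, 0, 0], [0, 0.6, 0, 0, 0], [0, 0.75, 0, 0, 0], [0, 0.75, 0, 0, 0], [0, 0.75, 0, 0, 0]]
  ]
}}

```text
t: 10.95
tool_pos: [0.5816, 0.1383, 0.0734]
orientation: [0.585, 0.811, 0.0, 0.0]
force: [0.2, -0.2, -0.1]
opening: -0.0
grip_force: 0.0
```

```bash
python3 -c "
from h import *
show(); bars()"
```

```text
t 10.95 board [ 0.0009 -0.0006] z 0.0734 Fx,y,z board 0.11 -0.26 -0.07 toolx.ey,ex 1.0 -0.0011 tilt [0.001 0.001] open -0.0
scene carriage n 73 y mean 0.0194 range [0.0088 0.0323] value 0.1344
```

The bar jumped 13 mm for 7 mm of hand travel and the force is zero. The reading 0.1344 is the notch-1 reading (0.0848) plus 0.050, so it is seated at the red notch. Backing off and lifting.

{"method": "send_rows", "body": {
  "steps": [
    [[0, -1, 0, 0, 0], [0, -3, 0, 0, 0], [0, -4, 0, 0, 0], [0, -4, 0, -4, 0], [0, -4, 0, -10, 0], [0, -4, 0, -16, 0], [0, -8, 0, -20, 0], [0, -14, 0, -20, 0], [0, -20, 0, -20, 0], [0, -25, 0, -20, 0], [0, -25, 0, -20, 0]]
  ]
}}

```text
t: 12.38
tool_pos: [0.661, -0.1043, 0.2729]
orientation: [0.587, 0.81, -0.0, 0.0]
force: [-0.3, 1.3, 0.3]
opening: 0.0001
grip_force: 0.0
```

```bash
python3 -c "
from h import *
show(); bar(); bars()
a=cv2.imread('pics/top0.png'); p,d=eyes.snapshot('top'); q,_=eyes.snapshot('scene')
cv2.imwrite('pics/end.png',np.vstack([cv2.resize(p[105:255,190:450],(520,300),interpolation=cv2.INTER_CUBIC),cv2.resize(q[150:300,210:470],(520,300),interpolation=cv2.INTER_CUBIC)]))"
```

```text
t 12.38 board [-0.0003 -0.2559] z 0.2729 Fx,y,z board 0.17 1.32 0.26 toolx.ey,ex 1.0 0.0047 tilt [ 0.    -0.001] open 0.0001
bar x -0.11 -0.07 n 27 y mid 0.0247 value 0.1397
bar x -0.07 -0.02 n 49 y mid 0.0253 value 0.1403
bar x 0.03 0.06 n 39 y mid 0.0277 value 0.1427
bar x 0.065 0.107 n 68 y mid 0.0262 value 0.1412
scene carriage n 68 y mean 0.0196 range [0.0074 0.0327] value 0.1346
```

View pics/end.png

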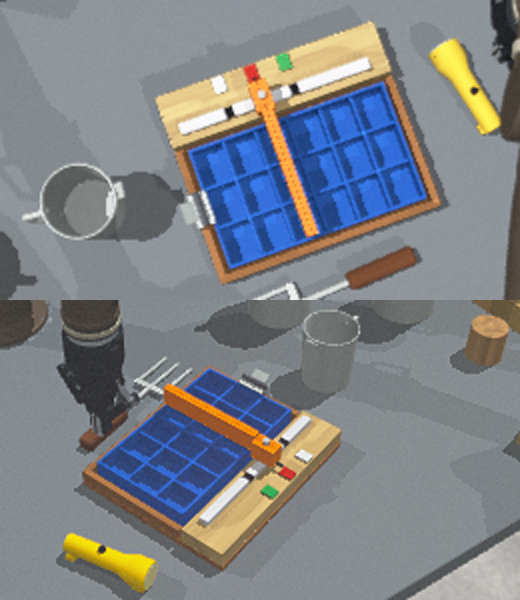

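The bar's carriage at (262,95) is in line with the red tab (252,72). The other two notches are uncovered, the measured value is 0.140 to 0.143, and the jug, torch and fork have not moved. The hand is clear, so I'm handing in.

```bash
python3 -c "
from plant import r
print(r.sign_off())"
```

```text
the job is handed in; nothing more can be done
None
```

The orange bar is seated in the notch beside the red tab (travel about 0.140 m), pushed only from behind; the jug, torch and hand fork were left where they were, the hand is clear, and the job is handed in.

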